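# Serve a mini muffin with the tongs

### The arm

A 6-joint arm with a two-finger parallel gripper is mounted at the origin on the work surface. World frame = base frame: x ahead of the robot, y to its left, z up, the work surface at z = 0. Lengths are in m, angles in rad, forces in N, time in s.
With the tool pointing down it reaches from about 0.35 to 0.775 m from the base axis. Payload 5.5 kg.
Tool frame: the origin (TCP) lies on the mounting face of the last link; the fingertips stand 173 mm ahead of it and the grasp point (between the pads) lies 155 mm ahead of it; z points along the fingers, y is the direction in which the jaws open and shut (so a half turn about z gives the same grasp; the last joint's range is limited). The gripper opens to 85 mm and grips with 20 to 120 N. Pads are 22 mm wide; open, the fingers measure 114 mm over their backs; the gripper's body (76 mm by 85 mm) begins 54 mm behind the grasp point. The pads swing forward as they close: fully open they stand 13 mm farther back than shut.
Start: joints at [1.078, 0.313, 0.046, 1.304, 0, 1.431], TCP at [0.199, 0.54, 0.405] pointing down, gripper open.
Joint ranges: [-2.76, 2.76], [-0.86, 1.69], [-1.03, 1.26], [-2.2, 2.34], [-1.47, 1.5], [-3.14, 3.14]. Speed limits (rad/s): [2.57, 2.57, 3.14, 3.14, 3.14, 3.14].

### API

Orientations are given as a unit quaternion [w, x, y, z].
In Python, from workcell import * gives the robot as it stands. The module is installed in compiled form; this text tells all that it offers.
- The arm moves only by the shell command python3 -m crank 'ROWS' [FORCE]. ROWS is JSON, a list of rows, each a list of 7 numbers: the shift along the tool's x, y, z in mm, then the turn, a rotation vector about the tool's x, y, z in degrees, then the opening, from 0 (shut) to 1 (fully open). A call has exactly 8 rows; each row shifts and turns the commanded pose from where the row before left it, along the tool's axes as they then stand; what a row does not reach is not made up. A row lasts 1/8 s, in which the tool goes at most 62.5 mm and 10.7 degrees, less where a joint would pass 70% of its speed; a pose out of reach is approached as far as the arm can. A call with a gripper value outside its range is refused whole. The fingers move at their own pace and stop on an object; FORCE is the grip in N (left out, the last holds). Time passes only in rows, so rows that do not move let the fingers close, or fill a call up. It gives the time, the measured TCP pose, the force and the opening at its end, in the units of the state.
- get_state(): the state, without advancing time (a new reading comes with each control period).
- read_camera(name): name is "scene" or "top" or "wrist"; returns the picture (480x640x3 uint8, blue, green, red); there is no depth.
- calibration(name): a dict with "fx", "fy", "cx", "cy" (pixels), "extrinsics" (4x4, takes a point from world to camera coordinates). Camera axes: x right, y down, z forward; pixel columns grow to the right and rows downward; lengths in m; the calibration is good to about 2 mm. The wrist camera is an equidistant fisheye: a pixel r from the principal point sees the ray r / f radians off the axis. A picture is of the moment at which its call begins: read the wrist's pose just before it. calibration takes no time and is no camera call; for the wrist camera it gives the pose at the moment of the call.
- hand_in(): hands the job in, once; it reports no verdict.
The state is a dict: "clock": time; "joint_pos": joint angles; "qvel": joint speeds; "tau": joint torques, N m; "tcp_pos": TCP position; "orientation": TCP orientation; "wrist_force": force on the tool from outside, world axes, zero at the start; "ft_torque": the same for the moment, N m; "finger_gap": finger opening in m.
Only numpy, scipy, OpenCV 4.12 (cv2) and the standard library are available. Lean on these libraries where they do the work, as an engineer would, in place of code of your own. Each camera call takes 0.05 s, during which the arm holds its last target.

### The job

Lift the clear lid of the treat box until it rests open on its stop, then take the serving tongs from their stand and with them pick the mini muffin out of the box. Finish while still holding it: the program ends with the muffin gripped in the tongs and held still, about 10 cm above the rim of the open box and touching nothing but the tongs. Touch the muffin only with the tongs, leave the other two treats in the box, and do not shift or tip the tumbler or the cup.

Things in the scene. Friction and masses are not known exactly. Their poses are not given: they have to be found in the camera images.
- case: Treat box: black open-topped box fixed to the table, 170 (x) x 280 (y) x 50 mm high, walls and floor 5 mm. Origin: centre of its underside. Its x axis points from the handle side (facing the robot) to the hinge side; turned up to 0.25 rad. Three loose treats lie on its floor in a row along its y axis, about 10 mm to the front of its middle, about 80 mm apart, in any order.
- lid (a joint): Angle of the box's clear flat lid (170 x 280 x 5 mm, about 250 g): 0 shut, grows as the front edge is lifted up and over, 1.85 rad is the stop where it leans back beyond upright. No spring and little friction: it falls shut before upright and falls on to its stop by itself past about 1.6 rad.
- lid_handle (a point): Centre of the lid's wooden handle: a round bar 34 mm long, 16 mm thick, parallel to the hinge, 18 mm in from the lid's front edge, its axis 22 mm above the lid's top, on a post (10 x 16 mm). It can be pinched by its two flat ends and then turn between the fingers. Shut, the point is 77.5 mm above the table. It lies 152 mm from the hinge along the lid and 27 mm above the hinge line.
- lid_hinge (a point): Middle of the lid's hinge line, on the far (+x) rim of the box, 50.5 mm above the table. The hinge line runs along the box's y axis. The point turns with the lid; when the lid is shut its axes are those of the box.
- tong_stand: Wooden holder fixed to the table, 36 (x) x 82 (y) x 60 mm high, open at the top, 5 mm walls and floor; the tongs stand upright in it. Origin: centre of its underside. It is turned by up to 0.5 rad.
- tongs: Steel spring tongs, 156 mm tall, 65 g, standing in the stand, pivot up, tips down, on its floor 5 mm above the table. Origin: midway between the tips' lower ends (open). z points up to the pivot, 150 mm above the origin, its axis along x; the arms open along y. Each arm has a flat grip plate 18 mm wide (x), from 90 to 138 mm above the origin; 32 mm over both plates when open.
- tongs_grip (a point): Point on the tongs' centre line at the grip plates, 120 mm above the tips' lower ends, 30 mm below the pivot and 36 mm below the very top: squeeze here along the tongs' y axis. Each millimetre of closing here closes the tips by about 4.5 mm. Moves with one arm.
- tongs_arm (a joint): Angle by which the tongs' arms are closed: 0 fully open, about 0.13 rad when the tips are 34 mm apart, 0.30 at most. A light spring opens them: the squeeze needed at the grip point is about 5 N to begin and 9 N at 0.13 rad; held too lightly or swung fast, the tongs swing between the fingers.
- muffin: Mini muffin: round, 34 mm across, 43 mm tall, nearly straight sides for the lower 30 mm, domed top, about 25 g. The tallest treat. Origin: centre of its underside.
- shortbread: Flat oblong biscuit, 28 x 50 x 14 mm, in the box. Origin: centre of its underside.
- cookie: Flat round biscuit, 50 mm across, 12 mm thick, in the box. Origin: centre of its underside.
- tumbler: Clear drinking glass, 72 mm across, 90 mm tall, standing on the table between the box and the tong stand. Origin: centre of its underside.
- cup: White cup, 66 mm across, 60 mm tall, with a handle, on a saucer 8 mm high. Origin: centre of its underside.
- tongs_tips (a point): Point midway between the tongs' two tips when open, 14 mm above their lower ends. Tips: flat plates 20 mm wide (x), 28 mm tall, 4 mm thick; open, they are 52 mm apart inside and 60 mm over their outsides. The tongs spring open when let go. Moves with one arm.
Things that resemble listed ones, but are neither listed nor needed, are in the scene too. Of the things that look like the tongs, the smaller one is meant.

How it is judged:
By the outcome, as a careful person would: the job done as asked, in the order asked, and still so for the second after the job is handed in, while the arm keeps its last pose, push and grip.
It also fails if it takes over 58 s, if anything falls off the work surface, if the arm or the gripper's body presses on something with over 40 N, if the wrist force passes 120 N, or if a joint passes its speed limit or range.

## Working session

There is one attempt and no reset: what is moved stays moved. The work goes in short steps, Python scripts to look and compute and a shell command to move; the robot and the scene stay as the last step left them, time stands still between calls to the robot, and variables do not carry over. Pictures are saved under pics/ and viewed, and the job is handed in when it is done.

```bash
mkdir -p pics; cat > h.py <<'E'
from workcell import *
import numpy as np, cv2
from scipy.spatial.transform import Rotation as R
def rot(q): return R.from_quat([q[1],q[2],q[3],q[0]])
def ray(cal,u,v,fish=False):
    x=(u-cal['cx'])/cal['fx']; y=(v-cal['cy'])/cal['fy']
    if fish:
        r=np.hypot(x,y); d=np.array([np.sin(r)*x/max(r,1e-9),np.sin(r)*y/max(r,1e-9),np.cos(r)])
    else: d=np.array([x,y,1.])
    E=np.array(cal['extrinsics']); Rm=E[:3,:3]; o=-Rm.T@E[:3,3]
    d=Rm.T@d; return o,d/np.linalg.norm(d)
def onz(cal,u,v,z,fish=False):
    o,d=ray(cal,u,v,fish); return o+d*(z-o[2])/d[2]
def tri(rs):
    A=np.zeros((3,3));b=np.zeros(3)
    for o,d in rs:
        P=np.eye(3)-np.outer(d,d);A+=P;b+=P@o
    p=np.linalg.solve(A,b); return p,[float(np.linalg.norm((np.eye(3)-np.outer(d,d))@(p-o))) for o,d in rs]
def proj(cal,p):
    E=np.array(cal['extrinsics']); c=E[:3,:3]@np.array(p)+E[:3,3]
    return np.array([cal['cx']+cal['fx']*c[0]/c[2],cal['cy']+cal['fy']*c[1]/c[2]])
E
python3 - <<'E'
from h import *
for n in ["scene","top","wrist"]:
    im=read_camera(n); cv2.imwrite(f"pics/{n}0.png",im); c=calibration(n); print(n,c['fx'],c['cx'],c['cy'],np.round(np.array(c['extrinsics']),3).tolist())
print(get_state())
E
```

```text
scene 553.3591275472484 323.6147769286626 236.68594021581006 [[0.515, 0.857, 0.009, -0.233], [0.665, -0.393, -0.635, -0.28], [-0.54, 0.333, -0.773, 1.525], [0.0, 0.0, 0.0, 1.0]]
top 589.3964291697208 316.6743117766718 237.26164635936186 [[-0.012, -1.0, 0.017, -0.066], [-0.991, 0.01, -0.135, 0.517], [0.135, -0.018, -0.991, 1.133], [0.0, 0.0, 0.0, 1.0]]
wrist 371.64829954431775 319.3793623564018 234.43410450606012 [[0.345, 0.939, -0.002, -0.573], [0.887, -0.326, 0.327, -0.043], [0.306, -0.114, -0.945, 0.38], [0.0, 0.0, 0.0, 1.0]]
{'clock': 0.15, 'joint_pos': array([ 1.07842003e+00,  3.13859866e-01,  4.52288070e-02,  1.30359040e+00,
       -1.20587952e-05,  1.43120569e+00]), 'qvel': array([ 7.79298567e-04, -6.91646958e-04,  3.27397251e-03, -3.63593911e-04,
        2.06060577e-03, -3.19179622e-05]), 'tau': array([ 7.51801053e-04, -4.81065023e+01,  2.98816055e+01,  1.38730530e-02,
       -1.96833907e-04,  2.45936894e-05]), 'tcp_pos': array([0.19860904, 0.53946199, 0.40399079]), 'orientation': array([-2.15700539e-04,  1.75479478e-01,  9.84482831e-01, -6.79163047e-04]), 'wrist_force': array([-0.14734774,  0.58548054,  0.61986009]), 'ft_torque': array([-0.08212865, -0.02996642, -0.0049675 ]), 'finger_gap': 0.08539713410583863}
```

View pics/scene0.png

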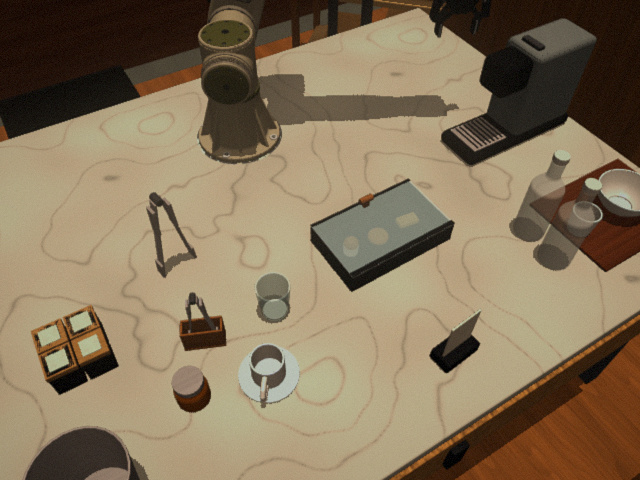

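View pics/top0.png

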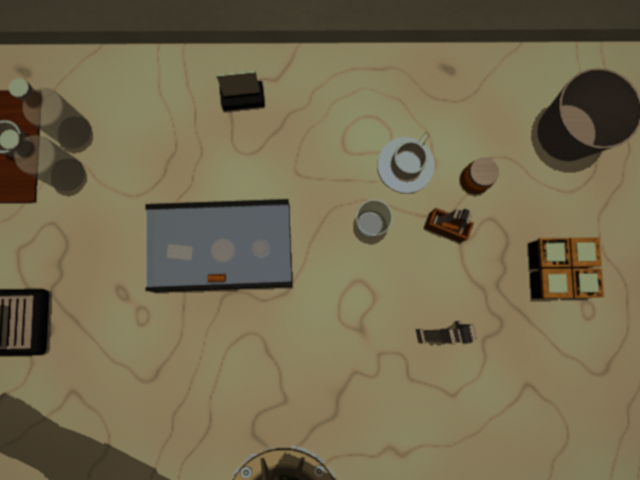

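View pics/wrist0.png

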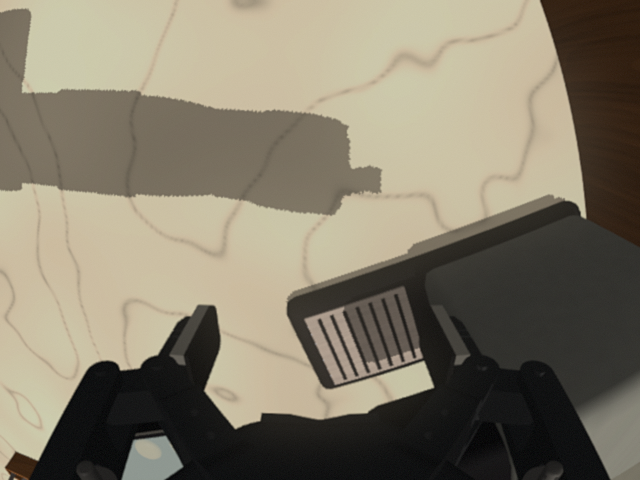

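Candidates: for the tongs, the small pair in the wooden stand, scene (200,315) and top (455,218), against the larger free-standing pair, scene (165,235) and top (445,335). I choose the small pair in the stand. For the muffin, the treat at top (261,248) against the cookie (223,250) and the shortbread (179,252). Next, close crops.

```bash
python3 - <<'E'
from h import *
t=cv2.imread("pics/top0.png"); s=cv2.imread("pics/scene0.png")
a=cv2.resize(t[190:300,135:305],None,fx=4.5,fy=4.5,interpolation=cv2.INTER_CUBIC); cv2.imwrite("pics/c1.png",a)
b=np.hstack([cv2.resize(t[170:270,350:480],(520,400),interpolation=cv2.INTER_CUBIC),cv2.resize(s[280:360,170:240],(280,320),interpolation=cv2.INTER_CUBIC).copy() if 0 else cv2.resize(s[270:360,170:233],(280,400),interpolation=cv2.INTER_CUBIC)]); cv2.imwrite("pics/c2.png",b)
c=cv2.resize(s[170:300,300:465],None,fx=4.5,fy=4.5,interpolation=cv2.INTER_CUBIC); cv2.imwrite("pics/c3.png",c)
E
```

```text
(no output)
```

View pics/c1.png

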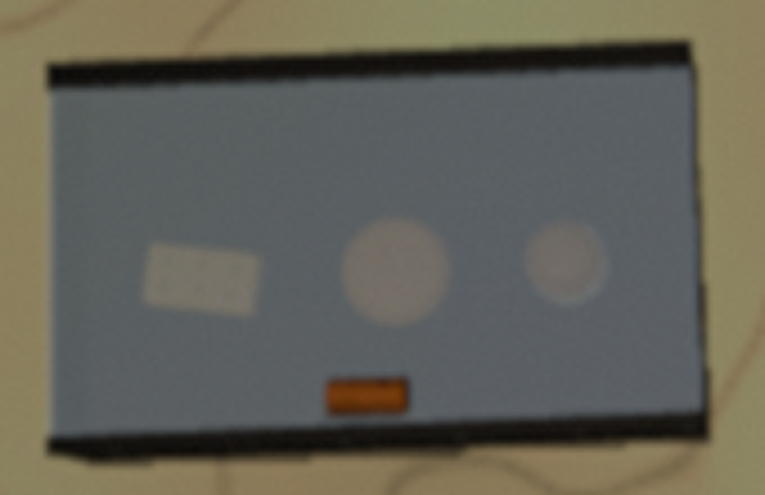

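View pics/c2.png

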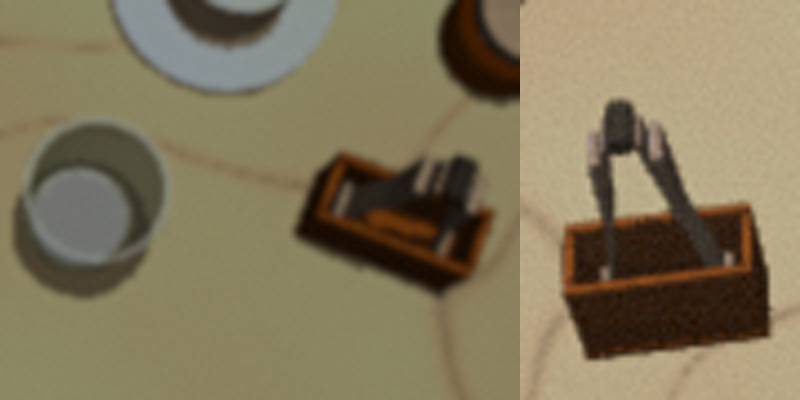

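View pics/c3.png

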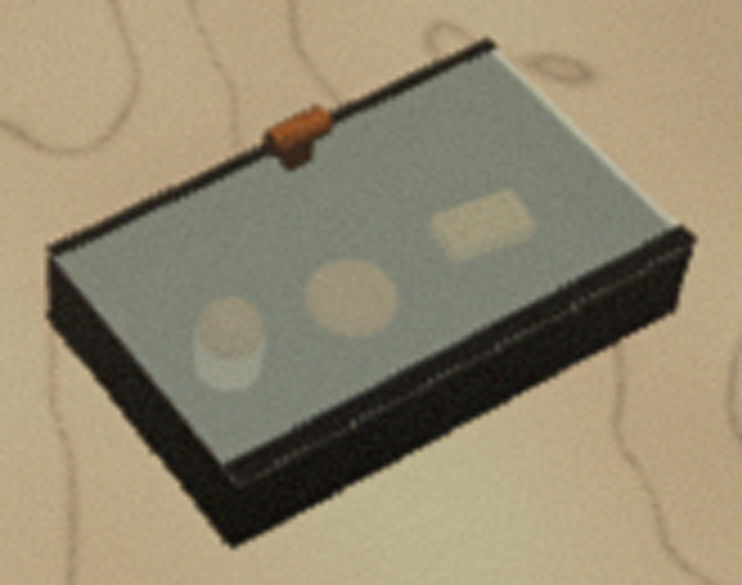

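Crops confirm it: the small pair sits in the wooden stand, and the muffin is the tall domed treat at the box end nearest the tumbler. Measuring next.

```bash
python3 - <<'E'
from h import *
t=cv2.imread("pics/top0.png"); s=cv2.imread("pics/scene0.png"); ct=calibration("top"); cs=calibration("scene")
def m(im,x0,x1,y0,y1,vmin=90,smin=150):
    h=cv2.cvtColor(im,cv2.COLOR_BGR2HSV); k=cv2.inRange(h,(3,smin,vmin),(22,255,255)); z=np.zeros_like(k); z[y0:y1,x0:x1]=k[y0:y1,x0:x1]; return z
def big(k):
    c=max(cv2.findContours(k,0,1)[0],key=cv2.contourArea);return c
k=big(m(t,200,235,265,290)); r=cv2.minAreaRect(k); print("handle top",r); hb=cv2.boxPoints(r)
hp=onz(ct,*r[0],0.083); print(hp)
print("corners",[np.round(onz(ct,*p,0.083),4).tolist() for p in hb])
k2=big(m(s,350,385,185,215)); r2=cv2.minAreaRect(k2); print("scene",r2); print(tri([ray(ct,*r[0]),ray(cs,*r2[0])]))
# box: front/hinge rims; corners from crop of lid/box
off=np.array([135,190]);
for nm,p,z in [("hingeL",(50,65),.0505),("hingeR",(690,42),.0505),("frontL",(50,440),.05),("frontR",(708,412),.05)]:
    q=np.array(p)/4.5+off; print(nm,np.round(onz(ct,*q,z),4))
# treats
for nm,p,z in [("muffin top",(567,262),.045),("cookie",(395,271),.017),("short",(201,279),.019)]:
    q=np.array(p)/4.5+off; print(nm,np.round(onz(ct,*q,z),4))
# scene muffin: base  
for p in [(231,327)]:
    q=np.array(p)/4.5+np.array([300,170]); print("muffin dome scene",np.round(onz(cs,*q,.044),4))
# stand rim
mk=m(t,420,480,195,250,75,150); cv2.imwrite("pics/mk.png",cv2.resize(mk[190:260,410:490],None,fx=8,fy=8,interpolation=0))
o=np.array([350,170])
for p in [(345,150),(497,212),(462,280),(312,222)]:
    q=np.array(p)/4+o; print("stand",np.round(onz(ct,*q,.06),4))
so=np.array([170,270]);f=280/63.;g=400/90.
for p in [(565,228),(748,205),(770,265),(565,292)]:
    q=np.array([(p[0]-520)/f,p[1]/g])+so; print("stand sc",np.round(onz(cs,*q,.06),4))
# tongs pivot
pt=np.array([462,172])/4+o; ps=np.array([(620-520)/f,103/g])+so
print("pivot",tri([ray(ct,*pt),ray(cs,*ps)]))
# tumbler, cup
print("tumbler rim",onz(ct,*(np.array([97,192])/4+o),.09)); print("cup rim",onz(ct,409,158,.068))
E
```

```text
handle top ((216.0, 277.0), (4.0, 16.0), 90.0)
[0.43599    0.11960545 0.083     ]
corners [[0.4399, 0.1346, 0.083], [0.4396, 0.1047, 0.083], [0.4321, 0.1046, 0.083], [0.4324, 0.1345, 0.083]]
scene ((366.39178466796875, 197.88145446777344), (4.772127151489258, 12.590291976928711), 66.03751373291016)
(array([0.43673015, 0.12104539, 0.08136679]), [0.001327004208953481, 0.0013270042089535675])
hingeL [0.5822 0.2628 0.0505]
hingeR [ 0.5899 -0.0161  0.0505]
frontL [0.419  0.2586 0.05  ]
frontR [ 0.4278 -0.0229  0.05  ]
muffin top [0.494  0.0381 0.045 ]
cookie [0.4941 0.1167 0.017 ]
short [0.4912 0.2022 0.019 ]
muffin dome scene [0.5059 0.0391 0.044 ]
stand [ 0.5691 -0.3061  0.06  ]
stand [ 0.5376 -0.3794  0.06  ]
stand [ 0.5043 -0.3607  0.06  ]
stand [ 0.5336 -0.2885  0.06  ]
stand sc [ 0.5117 -0.3636  0.06  ]
stand sc [ 0.542  -0.2897  0.06  ]
stand sc [ 0.5746 -0.294   0.06  ]
stand sc [ 0.5416 -0.3755  0.06  ]
pivot (array([ 0.53913658, -0.33098639,  0.1693985 ]), [0.002023974077978963, 0.0020239740779789033])
tumbler rim [ 0.54432774 -0.18021106  0.09      ]
cup rim [ 0.66706697 -0.25437766  0.068     ]
```

View pics/mk.png

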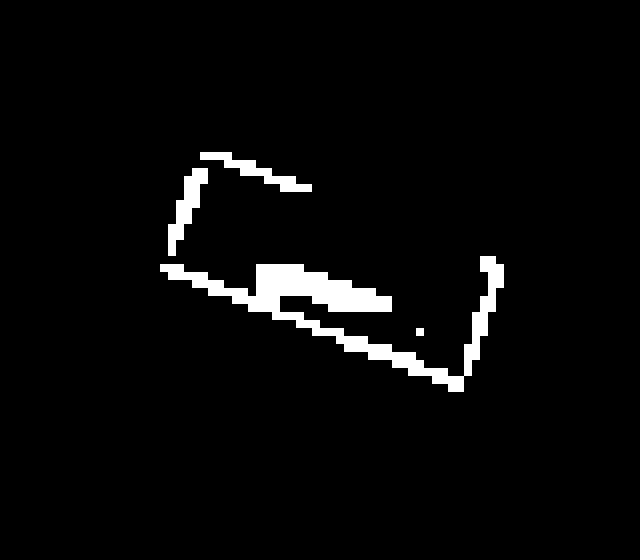

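Handle at (0.437, 0.120, 0.0775), box yaw about 0.03, and sizes agree with the given 280 mm. The stand is at about (0.539, -0.332), yaw about -0.39. I'll move over the handle first.

```bash
python3 -m crank '[[-46,-39,0,0,0,0,1],[-46,-39,0,0,0,0,1],[-46,-39,0,0,0,0,1],[-46,-39,0,0,0,0,1],[-46,-39,0,0,0,0,1],[-46,-39,0,0,0,0,1],[-46,-39,0,0,0,0,1],[-23,-20,0,0,0,0,1]]' 25
cat >> h.py <<'E'
def rel(target,ydir=None,st=None):
    """target TCP pos, desired tool y angle (world), tool down -> shift in final tool axes, turns"""
    st=st or get_state(); q=rot(st['orientation']); M=q.as_matrix()
    a=np.arctan2(M[1,1],M[0,1])
    if ydir is None: ydir=a
    Md=np.column_stack([[-np.sin(ydir),np.cos(ydir),0],[np.cos(ydir),np.sin(ydir),0],[0,0,-1]])
    Md[:,0]=np.cross(Md[:,1],Md[:,2])
    tv=np.degrees((R.from_matrix(M.T@Md)).as_rotvec())
    d=np.array(target)-st['tcp_pos']
    print("turn",np.round(tv,2),"shift after turn mm",np.round(Md.T@d*1e3,1),"shift now",np.round(M.T@d*1e3,1),"tcp",np.round(st['tcp_pos'],4),"t",st['clock'],"F",np.round(st['wrist_force'],1),"gap",round(st['finger_gap'],4))
E
python3 -c "
from h import *
rel([.437,.120,.33],1.6)"
```

```text
clock: 1.15
tcp_pos: [0.4222, 0.143, 0.4046]
orientation: [0.0, 0.177, 0.984, -0.0]
wrist_force: [0.4, 0.1, -1.0]
finger_gap: 0.0857
turn [-1.000e-02  1.000e-02 -2.206e+01] shift after turn mm [-14.2 -23.4  74.6] shift now [-21.9 -16.4  74.6] tcp [0.4222 0.143  0.4046] t 1.15 F [ 0.4  0.1 -1. ] gap 0.0857
```

```bash
python3 -m crank '[[0,0,12,0,0,-7.35,0.85],[0,0,12,0,0,-7.35,0.85],[0,0,12,0,0,-7.35,0.85],[-5,-8,13,0,0,0,0.85],[-5,-8,13,0,0,0,0.85],[-4,-7,13,0,0,0,0.85],[0,0,0,0,0,0,0.85],[0,0,0,0,0,0,0.85]]'
python3 -c "
from h import *
c=calibration('wrist');im=read_camera('wrist');cv2.imwrite('pics/w1.png',im)
np.save('w1.npy',np.array(c['extrinsics']))
rel([.437,.120,.33],1.6)"
```

```text
clock: 2.15
tcp_pos: [0.436, 0.1228, 0.3298]
orientation: [-0.0, -0.016, 1.0, 0.0]
wrist_force: [0.1, -0.6, 1.0]
finger_gap: 0.0725
turn [0.01 0.03 0.15] shift after turn mm [-0.8 -3.   0.1] shift now [-0.8 -3.   0.1] tcp [0.4361 0.123  0.3301] t 2.2 F [ 0.7 -1.1  0.2] gap 0.0725
```

View pics/w1.png

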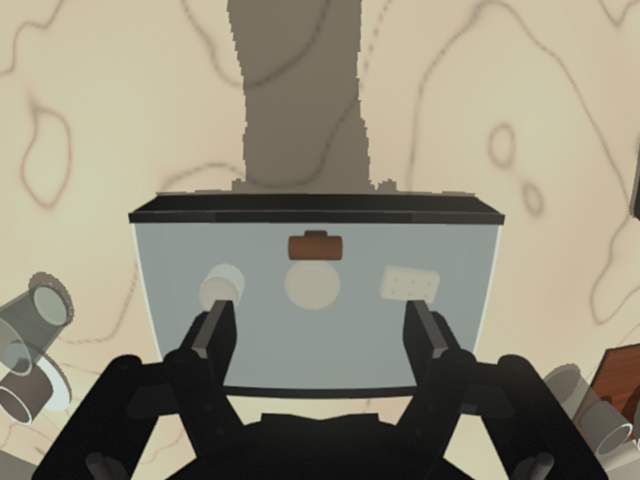

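The wrist view shows the handle at (315,247), directly ahead of the box front edge (row 213). The muffin at left is at (218,288).

```bash
python3 -c "
from h import *
c=dict(calibration('wrist'))
im=cv2.imread('pics/w1.png');h=cv2.cvtColor(im,cv2.COLOR_BGR2HSV);k=cv2.inRange(h,(3,120,50),(20,255,255));z=0*k;z[225:265,270:360]=k[225:265,270:360]
cc=max(cv2.findContours(z,0,1)[0],key=cv2.contourArea);print(cv2.boundingRect(cc),cv2.minAreaRect(cc))
for u,v in [(288,248),(342,248),(315,248)]: print(onz(c,u,v,.080,True))
for u,v in [(131,218),(503,218)]: print('front',onz(c,u,v,.0525,True))
for u,v in [(140,388),(487,388)]: print('hinge',onz(c,u,v,.0525,True))
for u,v,z in [(217,291,.046)]: print('muffin',onz(c,u,v,z,True))
"
```

```text
(289, 237, 52, 22) ((314.5, 247.5), (21.0, 51.0), 90.0)
[0.43715145 0.10195016 0.08      ]
[0.43604375 0.13600576 0.08      ]
[0.43658097 0.11899243 0.08      ]
front [ 0.42843277 -0.02074118  0.0525    ]
front [0.41948136 0.25915225 0.0525    ]
hinge [ 0.60080689 -0.04777929  0.0525    ]
hinge [0.58771654 0.28759988 0.0525    ]
muffin [0.48883591 0.04292341 0.046     ]
```

```bash
python3 -m crank '[[0,-4,10,0,0,0,0.8],[0,0,25,0,0,0,0.7],[0,0,25,0,0,0,0.7],[0,0,20,0,0,0,0.7],[0,0,14,0,0,0,0.7],[0,0,0,0,0,0,0.3],[0,0,0,0,0,0,0.3],[0,0,0,0,0,0,0.3]]' 35
python3 -c "
from h import *
rel([.4365,.119,.2355],1.602)"
```

```text
clock: 3.2
tcp_pos: [0.4359, 0.1196, 0.2362]
orientation: [-0.0, -0.016, 1.0, 0.001]
wrist_force: [-1.3, 5.5, -0.9]
finger_gap: 0.0334
turn [ 0.14 -0.01  0.1 ] shift after turn mm [-0.6 -0.6  0.7] shift now [-0.6 -0.6  0.7] tcp [0.4359 0.1196 0.2362] t 3.2 F [-1.3  5.5 -0.9] gap 0.0334
```

Handle is gripped (gap 33.4 mm, stopped on it). Next, the arc rows.

```bash
python3 -c "
import numpy as np
th=np.concatenate([[0,.04],np.linspace(.04,1.75,16)[1:]]);p=.1763+th;r=154.4
for a,b in zip(p[:-1],p[1:]): print(round(b-.1763,3),'toolx',round(-r*(np.cos(a)-np.cos(b)),1),'toolz',round(-r*(np.sin(b)-np.sin(a)),1))"
```

```text
0.04 toolx -1.2 toolz -6.1
0.154 toolx -4.7 toolz -16.9
0.268 toolx -6.6 toolz -16.3
0.382 toolx -8.5 toolz -15.4
0.496 toolx -10.2 toolz -14.4
0.61 toolx -11.7 toolz -13.1
0.724 toolx -13.1 toolz -11.7
0.838 toolx -14.4 toolz -10.1
0.952 toolx -15.4 toolz -8.4
1.066 toolx -16.3 toolz -6.6
1.18 toolx -16.9 toolz -4.7
1.294 toolx -17.4 toolz -2.8
1.408 toolx -17.6 toolz -0.8
1.522 toolx -17.5 toolz 1.2
1.636 toolx -17.3 toolz 3.2
1.75 toolx -16.8 toolz 5.2
```

```bash
python3 -m crank '[[-1.2,0,-6,0,0,0,0.3],[-4.7,0,-17,0,0,0,0.3],[-6.6,0,-16.3,0,0,0,0.3],[-8.5,0,-15.4,0,0,0,0.3],[-10.2,0,-14.4,0,0,0,0.3],[-11.7,0,-13.1,0,0,0,0.3],[-13.1,0,-11.7,0,0,0,0.3],[-14.4,0,-10.1,0,0,0,0.3]]'
python3 -c "
from h import *
rel([.4365,.119,.2355],1.602)"
```

```text
clock: 4.2
tcp_pos: [0.5063, 0.1216, 0.3401]
orientation: [-0.001, -0.016, 1.0, 0.001]
wrist_force: [0.3, 3.3, -7.1]
finger_gap: 0.0333
turn [ 0.08 -0.07  0.08] shift after turn mm [ 69.8  -0.4 104.6] shift now [ 69.7  -0.5 104.7] tcp [0.5063 0.1216 0.3401] t 4.2 F [ 0.3  3.3 -7.1] gap 0.0333
```

```bash
python3 -m crank '[[-15.4,0,-8.4,0,0,0,0.3],[-16.3,0,-6.6,0,0,0,0.3],[-16.9,0,-4.7,0,0,0,0.3],[-17.4,0,-2.8,0,0,0,0.3],[-17.6,0,-0.8,0,0,0,0.3],[-17.5,0,1.2,0,0,0,0.3],[-17.3,0,3.2,0,0,0,0.3],[-17,0,5.2,0,0,0,0.3]]'
python3 -c "
from h import *
rel([.4365,.119,.2355],1.602)
cv2.imwrite('pics/s2.png',read_camera('scene'))"
```

```text
clock: 5.2
tcp_pos: [0.6425, 0.1256, 0.3554]
orientation: [0.001, -0.016, 1.0, -0.0]
wrist_force: [-0.8, 1.0, 2.4]
finger_gap: 0.033
turn [-0.    0.17  0.05] shift after turn mm [ 2.061e+02 -1.000e-01  1.199e+02] shift now [2.064e+02 1.000e-01 1.193e+02] tcp [0.6425 0.1256 0.3554] t 5.2 F [-0.8  1.   2.4] gap 0.033
```

View pics/s2.png

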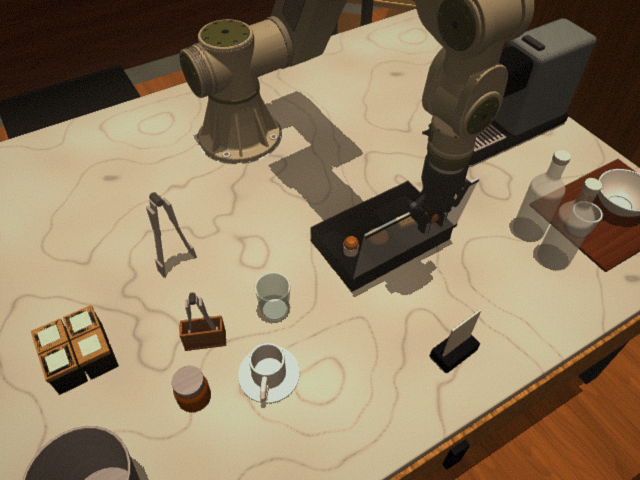

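Lid is past upright and near the stop. I'll carry it the last bit, release and rise away.

```bash
python3 -m crank '[[-9,0,3.5,0,0,0,0.3],[0,0,0,0,0,0,0.65],[0,0,0,0,0,0,0.65],[0,0,0,0,0,0,0.65],[-5,0,-20,0,0,0,0.65],[-5,0,-30,0,0,0,0.65],[-5,0,-40,0,0,0,0.65],[0,0,-40,0,0,0,0.65]]'
python3 -c "
from h import *
rel([.539,-.332,.44],1.18)
cv2.imwrite('pics/s3.png',read_camera('scene'))"
```

```text
clock: 6.25
tcp_pos: [0.6655, 0.1263, 0.4809]
orientation: [-0.0, -0.016, 1.0, 0.0]
wrist_force: [1.1, 0.7, 0.0]
finger_gap: 0.0555
turn [ 0.   -0.03 24.23] shift after turn mm [ -57.6 -471.9   40.9] shift now [ 141.1 -454.    41. ] tcp [0.6655 0.1263 0.4809] t 6.25 F [1.1 0.7 0. ] gap 0.0555
```

View pics/s3.png

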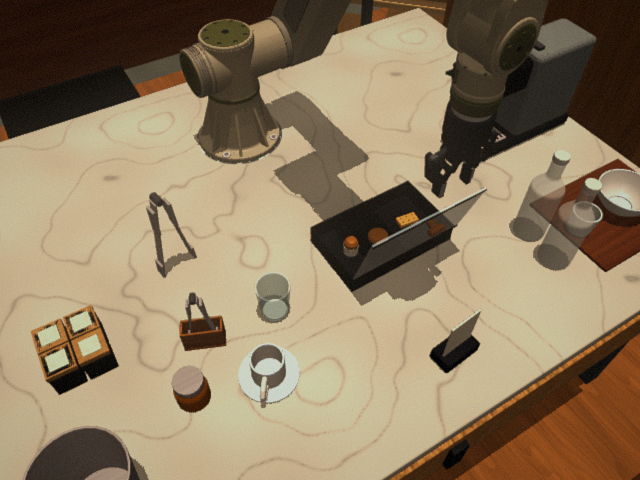

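Lid rests open on its stop; the treats are in place (muffin at scene (351,245)). Now to the tongs.

```bash
python3 -m crank '[[17.5,-57,0,0,0,0,0.75],[17.5,-57,0,0,0,0,0.75],[17.5,-57,0,0,0,0,0.75],[17.5,-57,0,0,0,0,0.75],[17.5,-57,0,0,0,0,0.75],[17.5,-57,0,0,0,0,0.75],[17.5,-57,0,0,0,0,0.75],[17.5,-55,0,0,0,0,0.75]]'
python3 -m crank '[[0,0,8,0,0,8.1,0.75],[0,0,8,0,0,8.1,0.75],[0,0,8,0,0,8,0.75],[0,0,8,0,0,0,0.75],[0,0,8,0,0,0,0.75],[0,0,0,0,0,0,0.75],[0,0,0,0,0,0,0.75],[0,0,0,0,0,0,0.75]]'
python3 -c "
from h import *
c=calibration('wrist');im=read_camera('wrist');cv2.imwrite('pics/w4.png',im)
cv2.imwrite('pics/t4.png',read_camera('top'));np.save('w4.npy',np.array(c['extrinsics']))
rel([.539,-.332,.44],1.18)"
```

```text
clock: 7.3
tcp_pos: [0.5393, -0.3335, 0.48]
orientation: [0.0, -0.016, 1.0, 0.0]
wrist_force: [0.4, -0.4, -0.0]
finger_gap: 0.064
clock: 8.3
tcp_pos: [0.5404, -0.332, 0.4403]
orientation: [0.0, 0.194, 0.981, -0.0]
wrist_force: [0.6, 0.1, -0.9]
finger_gap: 0.0637
turn [-0.    0.03  0.04] shift after turn mm [ 1.3 -0.5  0.2] shift now [ 1.3 -0.5  0.2] tcp [ 0.5404 -0.332   0.4402] t 8.4 F [ 1.   0.6 -0.3] gap 0.0641
```

View pics/w4.png

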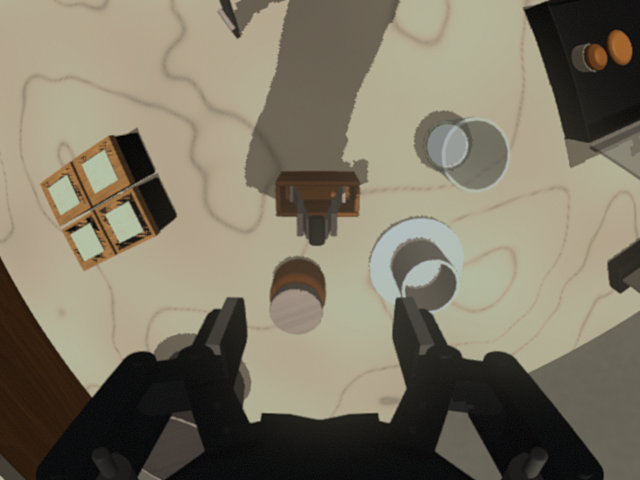

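View pics/t4.png

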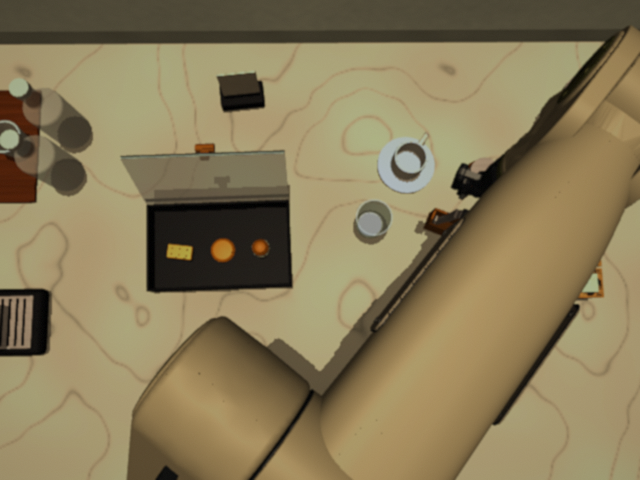

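The wrist view shows the stand rim squared up with the jaws at (318,192) and the tongs' pivot top at about (318,235). Here's a close crop for exact centring.

```bash
python3 -c "
from h import *
im=cv2.imread('pics/w4.png');cv2.imwrite('pics/c4.png',cv2.resize(im[160:255,265:370],None,fx=6,fy=6,interpolation=cv2.INTER_CUBIC))
im=cv2.imread('pics/t4.png');cv2.imwrite('pics/c5.png',cv2.resize(im[190:300,135:305],None,fx=4.5,fy=4.5,interpolation=cv2.INTER_CUBIC))"
```

```text
(no output)
```

View pics/c4.png

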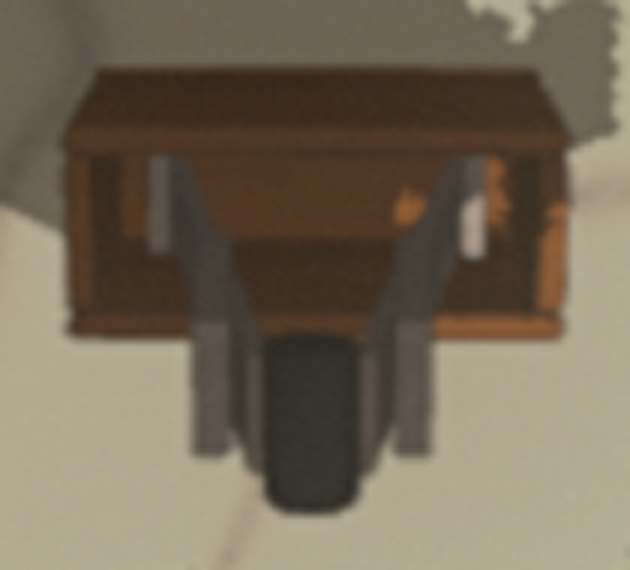

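View pics/c5.png

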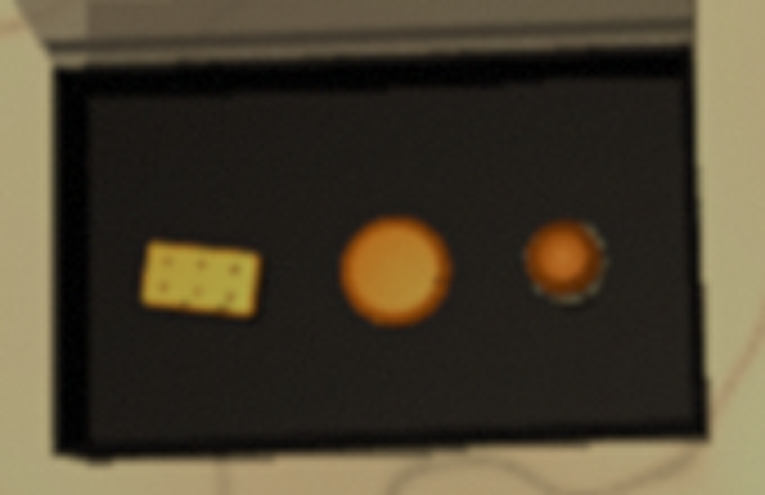

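```bash
python3 -c "
from h import *
c=dict(calibration('wrist'));c['extrinsics']=np.load('w4.npy')
P=lambda x,y,z:np.round(onz(c,x/6+265,y/6+160,z,True),4)
cs=[P(65,132,.06),P(568,132,.06),P(563,337,.06),P(70,337,.06)]
print(cs,np.mean(cs,0),np.linalg.norm(cs[0]-cs[1]),np.linalg.norm(cs[1]-cs[2]))
d=cs[1]-cs[0];print('yang',np.arctan2(d[1],d[0]))
d=cs[2]-cs[3];print('yang',np.arctan2(d[1],d[0]))
print('plates top outer',P(192,457,.143),P(433,457,.143),np.linalg.norm(P(192,457,.143)-P(433,457,.143)))
print('pivot top far',P(312,512,.158),'near',P(312,338,.161))
print('tips',P(160,250,.033),P(473,255,.033))
ct=calibration('top')
for z in (.035,.048): print('muffin',onz(ct,565/4.5+135,260/4.5+190,z), onz(c,597,58,z,True))
"

```

```text
[array([ 0.5094, -0.3656,  0.06  ]), array([ 0.5398, -0.2914,  0.06  ]), array([ 0.5714, -0.3042,  0.06  ]), array([ 0.5408, -0.3787,  0.06  ])] [ 0.54035  -0.334975  0.06    ] 0.08018603369664817 0.034093987739776135
yang 1.1819529496989027
yang 1.181067245997174
plates top outer [ 0.5425 -0.3525  0.143 ] [ 0.5541 -0.3243  0.143 ] 0.03049262205845869
pivot top far [ 0.5499 -0.339   0.158 ] near [ 0.529  -0.3303  0.161 ]
tips [ 0.5385 -0.3637  0.033 ] [ 0.56   -0.3138  0.033 ]
muffin [0.49609253 0.0397812  0.035     ] [0.50171082 0.04169602 0.035     ]
muffin [0.49454919 0.03877651 0.048     ] [0.50034831 0.02976101 0.048     ]
```

Stand centre (0.540,-0.335) and tongs pivot/plates agree within 1 mm; rim measured 80×34 mm against 82×36 mm. Descending around the grip plates.

```bash
python3 -m crank '[[-1,-3,20,0,0,0,0.65],[0,0,30,0,0,0,0.65],[0,0,30,0,0,0,0.65],[0,0,30,0,0,0,0.65],[0,0,25,0,0,0,0.65],[0,0,18,0,0,0,0.65],[0,0,10,0,0,0,0.65],[0,0,0,0,0,0,0.5]]' 25
python3 -m crank '[[0,0,0,0,0,0,0.42],[0,0,0,0,0,0,0.40],[0,0,0,0,0,0,0.38],[0,0,0,0,0,0,0.37],[0,0,0,0,0,0,0.36],[0,0,0,0,0,0,0.355],[0,0,0,0,0,0,0.355],[0,0,0,0,0,0,0.355]]'
python3 -c "
from h import *
im=read_camera('wrist');cv2.imwrite('pics/w5.png',im);cv2.imwrite('pics/s5.png',read_camera('scene')[230:390,130:320])
rel([.540,-.335,.277],1.181)"
```

```text
clock: 9.4
tcp_pos: [0.54, -0.3351, 0.2764]
orientation: [-0.0, 0.194, 0.981, 0.0]
wrist_force: [-0.3, 0.1, 0.6]
finger_gap: 0.0429
clock: 10.4
tcp_pos: [0.5404, -0.3357, 0.2781]
orientation: [0.001, 0.194, 0.981, -0.001]
wrist_force: [-0.5, -0.5, 5.9]
finger_gap: 0.0305
turn [-0.07  0.12 -0.05] shift after turn mm [0.6 0.5 1. ] shift now [0.6 0.5 1. ] tcp [ 0.5404 -0.3357  0.278 ] t 10.5 F [-0.5 -1.7  6.6] gap 0.0304
```

View pics/w5.png

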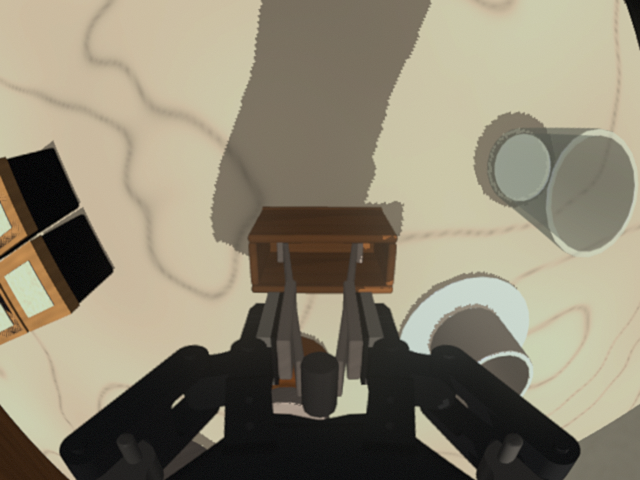

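View pics/s5.png

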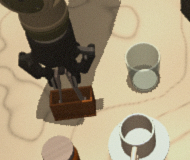

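The plates are between the pads at gap 30.5 mm, and the small force is the tongs being pushed lightly onto the stand floor. Lifting gently.

```bash
python3 -m crank '[[0,0,-4,0,0,0,0.355],[0,0,-10,0,0,0,0.355],[0,0,-18,0,0,0,0.355],[0,0,-24,0,0,0,0.355],[0,0,-30,0,0,0,0.355],[0,0,-30,0,0,0,0.355],[0,0,-30,0,0,0,0.355],[0,0,-24,0,0,0,0.355]]'
python3 -c "
from h import *
im=read_camera('wrist');cv2.imwrite('pics/w6.png',im);cv2.imwrite('pics/s6.png',read_camera('scene'))
rel([.497,.040,.45],1.602)"
```

```text
clock: 11.5
tcp_pos: [0.5401, -0.3349, 0.4485]
orientation: [0.0, 0.194, 0.981, 0.0]
wrist_force: [0.5, -0.5, 0.1]
finger_gap: 0.0304
turn [ -0.13   0.27 -24.14] shift after turn mm [3.170e+01 3.764e+02 2.000e-01] shift now [182.9 330.5  -1.1] tcp [ 0.5404 -0.3352  0.4502] t 11.6 F [ 1.  -0.4 -0.1] gap 0.0304
```

View pics/w6.png

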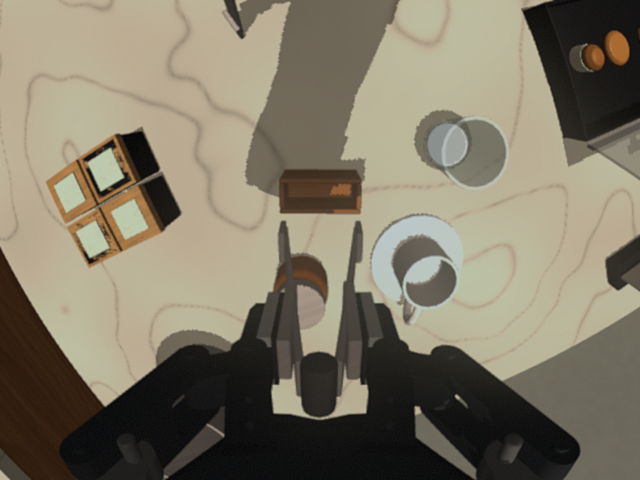

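View pics/s6.png

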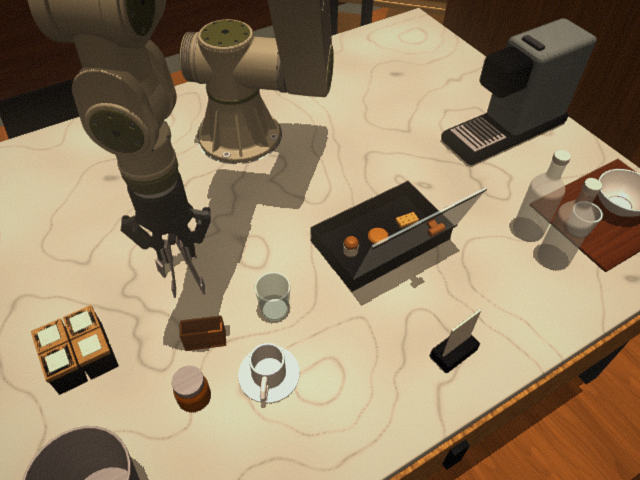

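The tongs are out of the stand and hang straight. Carrying them across above the tumbler at gentle speed.

```bash
python3 -m crank '[[6,10,0,0,0,0,0.355],[12,22,0,0,0,0,0.355],[19,35,0,0,0,0,0.355],[24,44,0,0,0,0,0.355],[24,44,0,0,0,0,0.355],[24,44,0,0,0,0,0.355],[24,44,0,0,0,0,0.355],[22,39,0,0,0,0,0.355]]'
python3 -m crank '[[15,26,0,0,0,0,0.355],[8,15,0,0,0,0,0.355],[4,7,0,0,0,-3,0.355],[0,0,0,0,0,-5.5,0.355],[0,0,0,0,0,-6.5,0.355],[0,0,0,0,0,-5.5,0.355],[0,0,0,0,0,-3.6,0.355],[0,0,0,0,0,0,0.355]]'
python3 -c "
from h import *
c=calibration('wrist');im=read_camera('wrist');cv2.imwrite('pics/w7.png',im);np.save('w7.npy',np.array(c['extrinsics']));s=read_camera('scene');cv2.imwrite('pics/s7.png',s);cv2.imwrite('pics/s7c.png',cv2.resize(s[130:300,270:440],None,fx=3.5,fy=3.5,interpolation=cv2.INTER_CUBIC))
rel([.497,.040,.45],1.602)"
```

```text
clock: 12.6
tcp_pos: [0.5027, -0.013, 0.4452]
orientation: [-0.001, 0.194, 0.981, 0.0]
wrist_force: [-0.3, -0.6, -0.2]
finger_gap: 0.0306
clock: 13.6
tcp_pos: [0.4976, 0.0386, 0.4464]
orientation: [-0.0, -0.015, 1.0, -0.0]
wrist_force: [0.0, 0.2, -0.9]
finger_gap: 0.0304
turn [ 0.   -0.02 -0.12] shift after turn mm [ 0.5  1.2 -3.4] shift now [ 0.5  1.2 -3.4] tcp [0.4975 0.0388 0.4466] t 13.7 F [ 0.1  0.4 -0.6] gap 0.0303
```

View pics/w7.png

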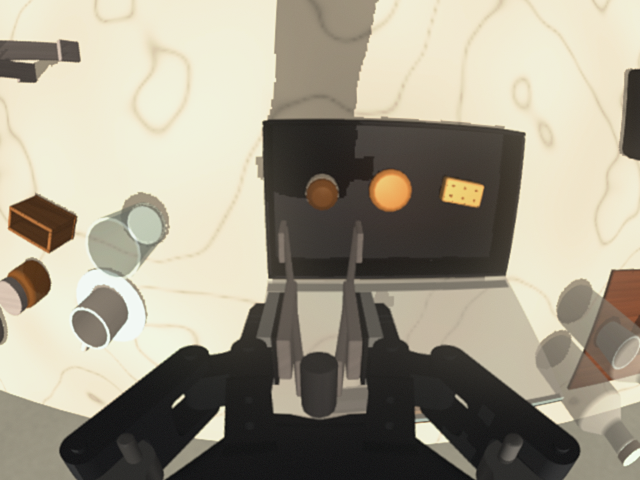

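View pics/s7c.png

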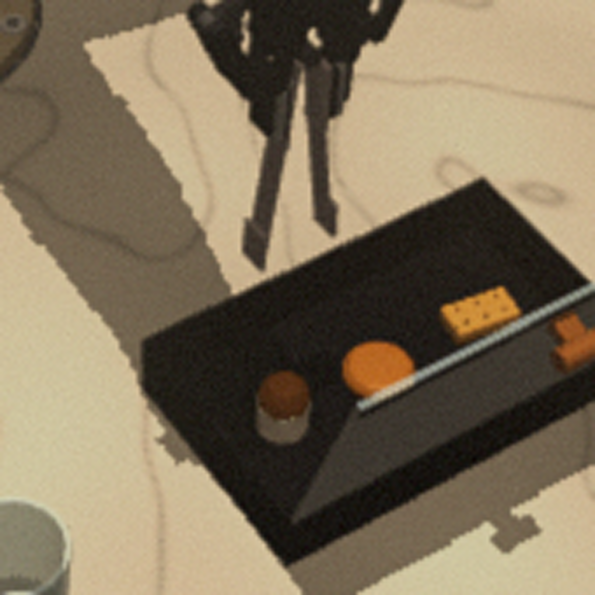

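The wrist view has the muffin dome at (322,193) and the tong tips at (285,240) and (357,240), so they are centred sideways. Locating the muffin precisely.

```bash
python3 -c "
from h import *
im=cv2.imread('pics/w7.png');cv2.imwrite('pics/c7.png',cv2.resize(im[165:275,265:375],None,fx=5,fy=5,interpolation=cv2.INTER_CUBIC))
h=cv2.cvtColor(im,cv2.COLOR_BGR2HSV);k=cv2.inRange(h,(0,110,30),(22,255,255));k[:,:295]=0;k[:,350:]=0;k[:170]=0;k[215:]=0
cc=max(cv2.findContours(k,0,1)[0],key=cv2.contourArea);(u,v),r=cv2.minEnclosingCircle(cc);print(u,v,r)
c=dict(calibration('wrist'));c['extrinsics']=np.load('w7.npy')
s=cv2.imread('pics/s7.png');h=cv2.cvtColor(s,cv2.COLOR_BGR2HSV);k=cv2.inRange(h,(0,110,40),(22,255,255));k[:,:335]=0;k[:,362:]=0;k[:225]=0;k[260:]=0
c2=max(cv2.findContours(k,0,1)[0],key=cv2.contourArea);(a,b),r2=cv2.minEnclosingCircle(c2);print(a,b,r2)
cs=calibration('scene');ct=calibration('top')
t=cv2.imread('pics/t4.png');h=cv2.cvtColor(t,cv2.COLOR_BGR2HSV);k=cv2.inRange(h,(0,110,40),(22,255,255));k[:,:245]=0;k[:,275:]=0;k[:230]=0;k[265:]=0
c3=max(cv2.findContours(k,0,1)[0],key=cv2.contourArea);(e,f),r3=cv2.minEnclosingCircle(c3);print(e,f,r3)
for z in (.04,): print(onz(c,u,v,z,True),onz(cs,a,b,z),onz(ct,e,f,z))
print(tri([ray(c,u,v,True),ray(cs,a,b),ray(ct,e,f)]))
"
```

```text
322.0 194.5 16.19423484802246
350.6851806640625 242.58148193359375 7.707255840301514
260.0 247.0 9.486932754516602
[0.49890258 0.03996993 0.04      ] [0.50233411 0.03991689 0.04      ] [0.49705055 0.04048672 0.04      ]
(array([0.49901418, 0.04089701, 0.03592529]), [0.001183472935526966, 0.0011646621535519625, 0.0014659506474599176])
```

View pics/c7.png

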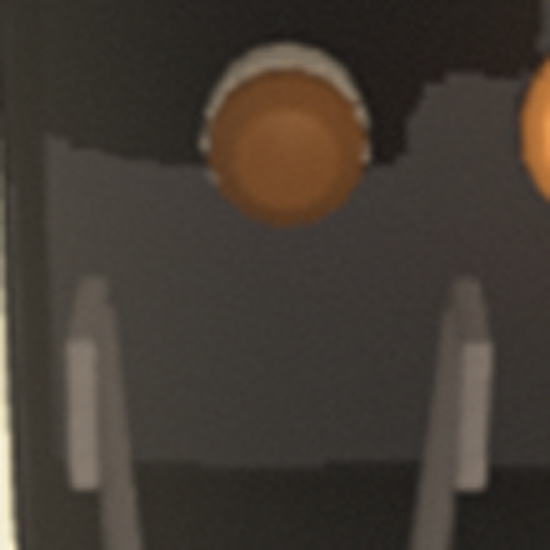

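```bash
python3 -c "
from h import *
c=dict(calibration('wrist'));c['extrinsics']=np.load('w7.npy')
z=.1735
for n,x,y in [('L+x out',67,340),('L+x in',97,340),('R+x in',457,340),('R+x out',492,340),('L-x',92,278),('R-x',467,278)]: print(n,np.round(onz(c,x/5+265,y/5+165,z,True),4))
rel([.499,.0405,.30],1.602)
"
```

```text
L+x out [0.4963 0.009  0.1735]
L+x in [0.4962 0.0132 0.1735]
R+x in [0.4947 0.0627 0.1735]
R+x out [0.4946 0.0675 0.1735]
L-x [0.4873 0.0125 0.1735]
R-x [0.4858 0.0635 0.1735]
turn [ 0.   -0.02 -0.12] shift after turn mm [ -1.5   1.7 146.6] shift now [ -1.6   1.7 146.6] tcp [0.4975 0.0388 0.4466] t 13.7 F [ 0.1  0.4 -0.6] gap 0.0303
```

```bash
python3 -c "
from h import *
E=np.load('w7.npy');print('cam',-E[:3,:3].T@E[:3,3],E[2,:3])
c=dict(calibration('wrist'));c['extrinsics']=E
def pf(p):
    q=E[:3,:3]@np.array(p)+E[:3,3];r=np.arctan2(np.hypot(q[0],q[1]),q[2]);a=np.arctan2(q[1],q[0]);return np.round([(c['cx']+c['fx']*r*np.cos(a)-265)*5,(c['cy']+c['fy']*r*np.sin(a)-165)*5])
for z in (.1735,.2015):
  for dx in (-.01,.01): print(z,dx,pf([.4975+dx,.0388-.029,z]),pf([.4975+dx,.0388-.025,z]))
"
```

```text
cam [0.41333854 0.03485367 0.41476575] [ 0.32599928  0.00938118 -0.94532347]
0.1735 -0.01 [ 72. 279.] [102. 279.]
0.1735 0.01 [ 73. 416.] [102. 417.]
0.2015 -0.01 [ 49. 346.] [ 82. 347.]
0.2015 0.01 [ 51. 496.] [ 83. 497.]
```

The projected tip plates match the picture within 1–2 mm, so the tongs hang straight with about 43 mm between the tips. The muffin is at (0.499,0.0405) and three views agree. I'll descend to just above it and check.

```bash
python3 -m crank '[[-1,1,5,0,0,0,0.355],[-0.5,1.5,15,0,0,0,0.355],[0,0,20,0,0,0,0.355],[0,0,20,0,0,0,0.355],[0,0,20,0,0,0,0.355],[0,0,15,0,0,0,0.355],[0,0,10,0,0,0,0.355],[0,0,0,0,0,0,0.355]]'
python3 -c "
from h import *
c=calibration('wrist');im=read_camera('wrist');cv2.imwrite('pics/w8.png',cv2.resize(im[150:310,220:420],None,fx=3.5,fy=3.5,interpolation=cv2.INTER_CUBIC));np.save('w8.npy',np.array(c['extrinsics']));s=read_camera('scene');cv2.imwrite('pics/s8c.png',cv2.resize(s[150:300,290:440],None,fx=4,fy=4,interpolation=cv2.INTER_CUBIC))
rel([.499,.0415,.286],1.602)"
```

```text
clock: 14.7
tcp_pos: [0.4986, 0.0419, 0.3411]
orientation: [-0.001, -0.015, 1.0, 0.0]
wrist_force: [0.1, -0.5, -0.7]
finger_gap: 0.0302
turn [ 0.    0.04 -0.05] shift after turn mm [ 0.  -0.4 56.3] shift now [ 0.1 -0.4 56.3] tcp [0.499  0.0419 0.3423] t 14.8 F [ 0.9 -0.2 -0.6] gap 0.0303
```

View pics/w8.png

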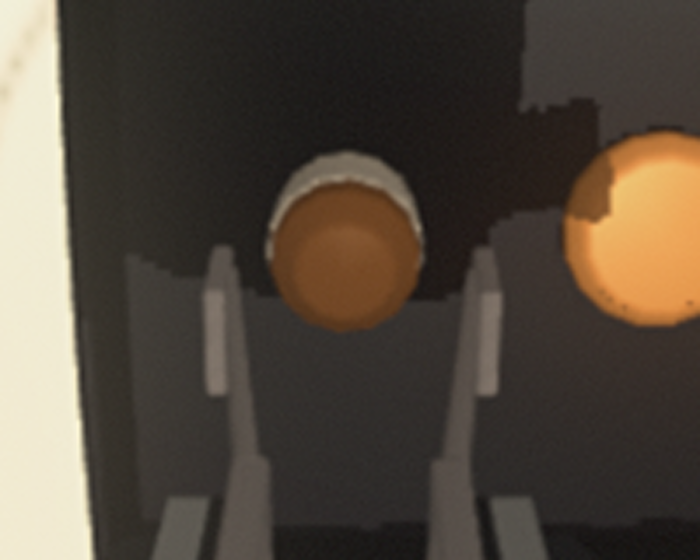

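View pics/s8c.png

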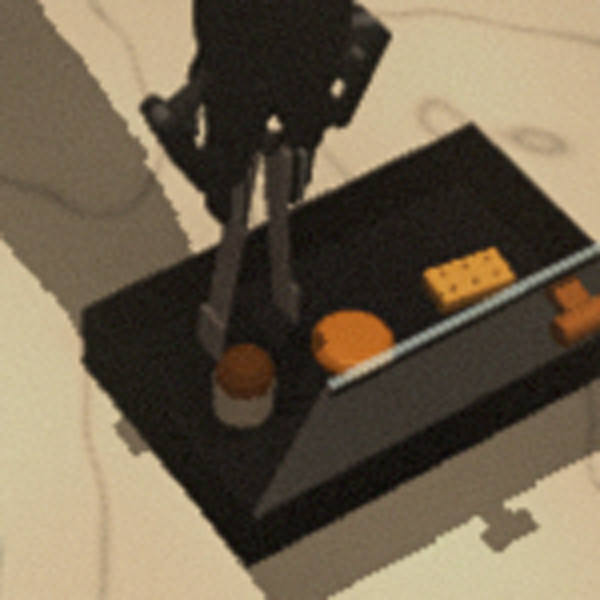

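Tips mid (351) vs muffin (347) in this crop: 0.8 mm off. I'll correct that and lower around it.

```bash
python3 -m crank '[[0,-0.8,3,0,0,0,0.355],[0,0,7,0,0,0,0.355],[0,0,10,0,0,0,0.355],[0,0,10,0,0,0,0.355],[0,0,10,0,0,0,0.355],[0,0,9,0,0,0,0.355],[0,0,5,0,0,0,0.355],[0,0,2,0,0,0,0.355]]'
python3 -c "
from h import *
im=read_camera('wrist');cv2.imwrite('pics/w9.png',cv2.resize(im[150:350,220:420],None,fx=3,fy=3,interpolation=cv2.INTER_CUBIC));s=read_camera('scene');cv2.imwrite('pics/s9c.png',cv2.resize(s[150:300,290:440],None,fx=4,fy=4,interpolation=cv2.INTER_CUBIC))
rel([.499,.041,.286],1.602)"
```

```text
clock: 15.8
tcp_pos: [0.4988, 0.041, 0.2855]
orientation: [-0.0, -0.015, 1.0, 0.0]
wrist_force: [0.2, 0.0, -1.3]
finger_gap: 0.0303
turn [ 0.01  0.   -0.06] shift after turn mm [-0.1 -0.  -0.1] shift now [-0.1 -0.  -0.1] tcp [0.4989 0.041  0.2859] t 15.9 F [ 0.9 -0.3 -0.6] gap 0.0304
```

View pics/w9.png

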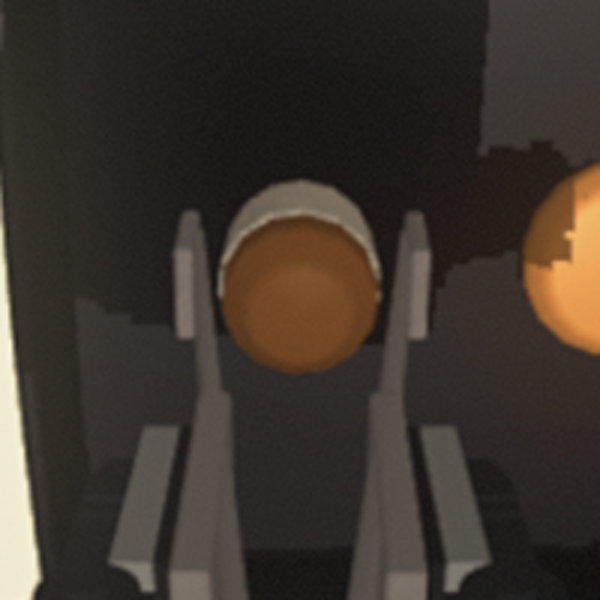

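View pics/s9c.png

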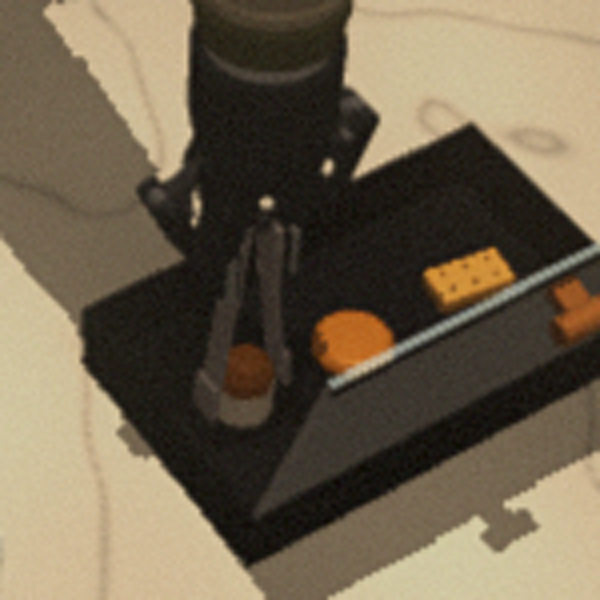

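Muffin (300) is centred between the tips (302) and lined up front-to-back. Closing slowly.

```bash
python3 -m crank '[[0,0,0,0,0,0,0.35],[0,0,0,0,0,0,0.345],[0,0,0,0,0,0,0.34],[0,0,0,0,0,0,0.335],[0,0,0,0,0,0,0.33],[0,0,0,0,0,0,0.325],[0,0,0,0,0,0,0.315],[0,0,0,0,0,0,0.305]]' 35
python3 -c "
from h import *
rel([.499,.041,.286],1.602)"
python3 -m crank '[[0,0,0,0,0,0,0.29],[0,0,0,0,0,0,0.27],[0,0,0,0,0,0,0.25],[0,0,0,0,0,0,0.25],[0,0,0,0,0,0,0.25],[0,0,0,0,0,0,0.25],[0,0,0,0,0,0,0.25],[0,0,0,0,0,0,0.25]]'
python3 -c "
from h import *
im=read_camera('wrist');cv2.imwrite('pics/w10.png',cv2.resize(im[150:350,220:420],None,fx=3,fy=3,interpolation=cv2.INTER_CUBIC));
rel([.499,.041,.286],1.602)"
```

```text
clock: 16.9
tcp_pos: [0.4989, 0.041, 0.286]
orientation: [0.0, -0.015, 1.0, 0.0]
wrist_force: [-0.9, 0.9, 0.9]
finger_gap: 0.0285
turn [ 0.    0.01 -0.05] shift after turn mm [-0.1 -0.   0. ] shift now [-0.1 -0.   0. ] tcp [0.4989 0.041  0.286 ] t 16.9 F [-0.9  0.9  0.9] gap 0.0285
clock: 17.9
tcp_pos: [0.4989, 0.041, 0.286]
orientation: [0.0, -0.015, 1.0, 0.0]
wrist_force: [-0.6, 0.2, 2.4]
finger_gap: 0.0285
turn [ 0.    0.01 -0.05] shift after turn mm [-0.1 -0.1 -0. ] shift now [-0.1 -0.1 -0. ] tcp [0.4989 0.0411 0.286 ] t 17.95 F [ 0.6 -0.5  2.8] gap 0.0286
```

View pics/w10.png

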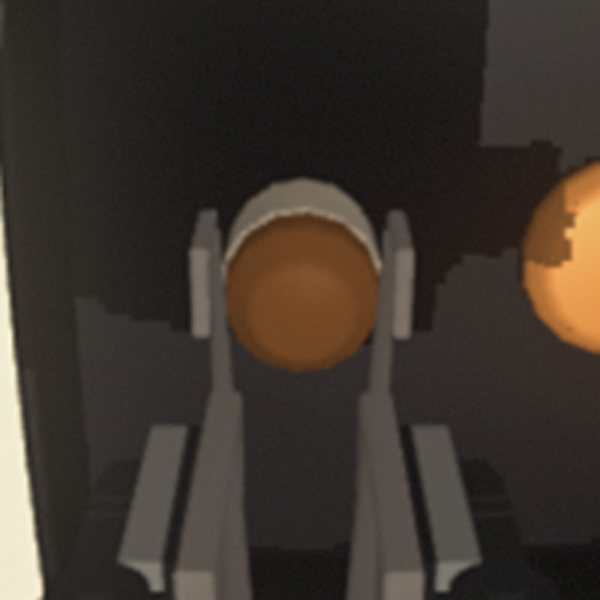

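Fingers stopped at 28.5 mm with both tips on the muffin. Lifting slowly.

```bash
python3 -m crank '[[0,0,-2,0,0,0,0.25],[0,0,-4,0,0,0,0.25],[0,0,-6,0,0,0,0.25],[0,0,-8,0,0,0,0.25],[0,0,-10,0,0,0,0.25],[0,0,-12,0,0,0,0.25],[0,0,-13,0,0,0,0.25],[0,0,-13,0,0,0,0.25]]'
python3 -m crank '[[0,0,-13,0,0,0,0.25],[0,0,-13,0,0,0,0.25],[0,0,-13,0,0,0,0.25],[0,0,-12,0,0,0,0.25],[0,0,-10,0,0,0,0.25],[0,0,-7,0,0,0,0.25],[0,0,-4,0,0,0,0.25],[0,0,-2,0,0,0,0.25]]'
python3 -m crank '[[0,0,0,0,0,0,0.25],[0,0,0,0,0,0,0.25],[0,0,0,0,0,0,0.25],[0,0,0,0,0,0,0.25],[0,0,0,0,0,0,0.25],[0,0,0,0,0,0,0.25],[0,0,0,0,0,0,0.25],[0,0,0,0,0,0,0.25]]'
python3 -c "
from h import *
im=read_camera('wrist');cv2.imwrite('pics/w11.png',im);s=read_camera('scene');cv2.imwrite('pics/s11.png',s)
rel([.499,.041,.43],1.602)"
```

```text
clock: 18.95
tcp_pos: [0.4989, 0.041, 0.355]
orientation: [0.0, -0.015, 1.0, 0.0]
wrist_force: [-0.2, 0.1, -0.3]
finger_gap: 0.0285
clock: 19.95
tcp_pos: [0.4988, 0.041, 0.4279]
orientation: [-0.0, -0.015, 1.0, 0.0]
wrist_force: [-0.6, -1.0, -1.7]
finger_gap: 0.0279
clock: 20.95
tcp_pos: [0.4988, 0.041, 0.4279]
orientation: [0.0, -0.015, 1.0, 0.0]
wrist_force: [-0.4, 0.2, -1.3]
finger_gap: 0.0285
turn [ 0.    0.   -0.05] shift after turn mm [-0.2 -0.  -2.1] shift now [-0.2 -0.  -2.1] tcp [0.4988 0.041  0.4279] t 21.05 F [ 0.1 -0.5 -0.5] gap 0.0283
```

View pics/w11.png

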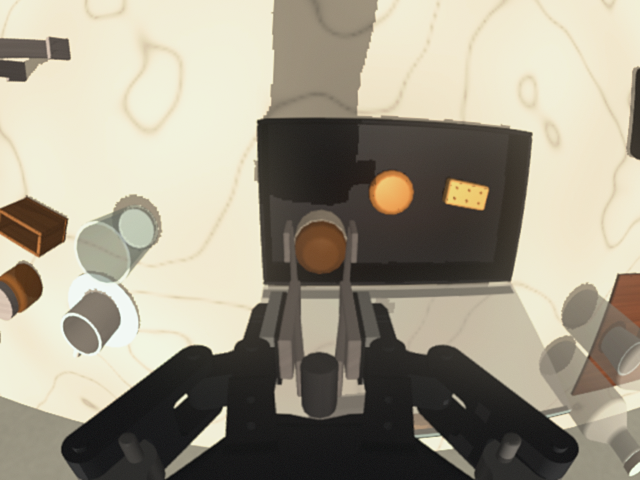

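View pics/s11.png

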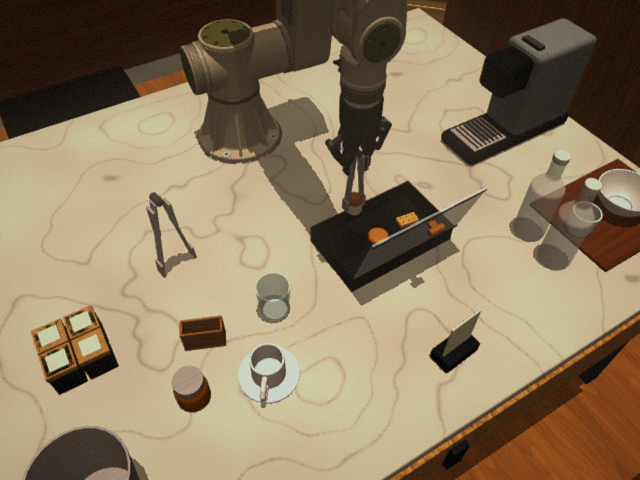

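The wrist view shows the muffin at (320,245) between the tips, with cookie and biscuit still in the box. The scene view shows the lid open and tumbler (273,297) and cup (268,370) unmoved. The muffin's underside is about 97 mm above the rim and steady, so I'll hand in.

```bash
python3 -c "
from h import *
print(hand_in())"
```

```text
the job is handed in; nothing more can be done
None
```

The job is handed in at about 21 s on the robot's clock. I opened the lid by its handle until it rested on its stop. I then took the smaller tongs from the stand, carried them over the tumbler and lifted the muffin out of the box with them.

- **Muffin:** In the last pictures it is gripped in the tips, with its underside about 97 mm above the rim. I worked that height out from the arm's position, not from a picture.
- **Grip:** The fingers were closed on the tongs with a 35 N limit. The gap was steady at about 28.5 mm, with one reading of 27.9 mm just as the lift ended. The pose did not change over a one-second hold.
- **Everything else:** The cookie and shortbread are still in the box, the lid is open, and the tumbler and cup are where they started. I judged these by eye from the pictures.

No check failed. The first muffin position estimates differed by up to 12 mm in x; after the lid was open, three views agreed to about 1.5 mm.

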